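# Feed a tongued bar under the drilling-jig bridge

## Robot

A 6-joint arm with a two-finger parallel gripper is mounted at the origin on the work surface. World frame = base frame: x ahead of the robot, y to its left, z up, the work surface at z = 0. Lengths are in m, angles in degrees, forces in N, time in s.
With the tool pointing down it reaches from about 0.4 to 0.825 m from the base axis. Payload 7 kg.
Tool frame: the origin (TCP) lies on the centre line of the jaws, within the pads' length; the fingertips stand 14 mm ahead of it and the grasp point (between the pads) lies 5 mm behind it; z points along the fingers, y is the line along which they close (so a half turn about z gives the same grasp; the last joint's range is limited). The gripper opens to 88 mm and grips with 3 to 60 N. Pads are 19 mm wide; open, the fingers measure 130 mm over their backs; the gripper's body (78 mm by 193 mm) begins 47 mm behind the grasp point.
Start: joints at [-47.034, 20.546, 0.682, 0, -70.136, -16.507], TCP at [0.301, -0.604, 0.213] pointing down, gripper open.
Joint ranges: [-176.03, 176.03], [-82.01, 121.73], [-58.28, 71.71], [-173.87, 95.51], [-174.79, -0.11], [-173.66, 173.66]. Speed limits (degrees/s): [136.94, 136.94, 172.46, 180, 180, 180].

## Interface

Orientations are given as [roll, pitch, yaw] about the fixed x, y, z axes, in that order (R = Rz(yaw) Ry(pitch) Rx(roll)).
In Python, from plant import r gives the robot as it stands.
- The arm moves only by the tool send_rows, never from a script. Its argument "steps" is a list of rows, each an object with "dp": the shift along the tool's x, y, z in mm, a list of three; "roll": the turn about the tool's z in rad; "jaw": the opening in per cent of the stroke, from 0 (shut) to 100 (fully open). In form: [{"dp": [tx, ty, tz], "roll": roll, "jaw": jaw}, ...]. A call has 1 to 5 rows; each row is the pose to reach, as a shift and turn from the pose commanded when the call began, along the tool's axes at that moment; what a row does not reach only later rows make up. A row lasts 1/8 s, in which the tool goes at most 62.5 mm and 10.7 degrees, less where a joint would pass 70% of its speed; a pose out of reach is approached as far as the arm can. A call with a gripper value outside its range is refused whole. The fingers move at their own pace and stop on an object; "newtons" is the grip in N (left out, the last holds). Time passes only in rows, so rows that repeat a pose let the fingers close. It gives the time, the measured TCP pose, the force, the opening and the grip force at its end, in the units of the state.
- r.get_state(): the state, without advancing time (a new reading comes with each control period).
- r.capture(name): name is "scene" or "side" or "wrist"; returns a dict with "image" (480x640x3 uint8, blue, green, red), "K" (3x3 intrinsics, pixels), "rvec" (rotation vector, rad) and "tvec" (3), from world to camera coordinates, as OpenCV has them. Camera axes: x right, y down, z forward; pixel columns grow to the right and rows downward; lengths in m; the calibration is good to about 2 mm. A picture is of the moment at which its call begins. There is no depth.
- r.close_job(): hands the job in; it is judged then, once.
The state is a dict: "time_s": time; "joints": joint angles; "qd": joint speeds; "joint_torque": joint torques, N m; "tcp_pos": TCP position; "eef_rot": TCP orientation; "contact_force": force on the tool from outside, world axes, zero at the start; "moment": the same for the moment, N m; "gripper_width": finger opening in m; "gripper_force": force on a finger pad.
Only numpy, scipy, OpenCV 4.12 (cv2) and the standard library are available. Lean on these libraries where they do the work, as an engineer would, in place of code of your own. Each camera call takes 0.05 s, during which the arm holds its last target. There are 200 camera calls.

## Task

Clear the wooden offcut out of the drilling jig into the grey scrap tray. Then feed the aluminium bar, narrow tongue first, along the jig's lane under the low bridge from the open end (the end with the flat rest), let go, take it again on the far side of the bridge and draw it on until its tongue butts against the tall stop block. Leave the oil can, the glass jar and the yellow drill-bit box alone.

Things in the scene. Friction and masses are not known exactly. Their poses are not given: they have to be found in the camera images.
- jig: Dark steel drilling jig fixed to the bench. Origin: centre of its underside, on the bench. The lane runs along its y axis through the origin. Base plate 72 (x) by 280 (y) by 10 mm high; its top is the lane floor, 10 mm above the bench. A low fence runs along the whole +x side, x = 20 to 34 mm, top 18 mm above the bench. A bridge spans its middle.
- jig_bridge (a point): Centre of the underside of the bridge's roof, 43 mm above the bench (33 mm above the lane floor). The bridge covers jig y = -35 to +35 mm; its posts leave a tunnel 40 mm wide (x = -20 to 20) and reach out to x = -36 and 36 mm. Roof top 55 mm above the bench; a drill bush 26 mm wide on it reaches 65 mm. Fingers do not fit under it.
- stop: Tall dark steel stop block, fixed to the bench across one end of the lane (which end varies), 44 mm across the lane, 30 mm along it, 45 mm high. Origin: centre of its underside; its axes are about the jig's, so the face that the tongue must touch is 15 mm from its origin towards the bridge. That face is 146 to 154 mm from the jig's origin.
- rest: Flat dark steel rest at the other, open end of the lane, 44 by 30 mm, 9.5 mm high, level with the lane floor. Origin: centre of its underside. The bar is fed from this end and passes over it.
- bar: Plain aluminium bar lying flat, 170 mm long overall along its x axis, 28 mm high. Origin: on the underside, at mid-length. From x = -85 to +40 mm it is 34 mm wide (y); from x = +40 to +85 mm it narrows to a tongue 20 mm wide. About 0.3 kg; centre of mass about x = -10 mm.
- bar_nose (a point): Centre of the bar's tongue end face, 14 mm above its underside, 85 mm from the bar's origin along its +x.
- bar_tail (a point): Centre of the bar's wide, square end face, 14 mm above its underside, 85 mm from the bar's origin along its -x.
- offcut: Pale wooden offcut left lying in the jig's lane, on the lane floor, on the +y side of the bridge: 30 mm (its x) by 70 mm (its y), 30 mm high. Origin: centre of its underside. About 0.06 kg.
- tray: Grey plastic scrap tray, fixed, open on top, 120 (x) by 160 (y) mm outside, 26 mm high, walls and floor 4 mm. Origin: centre of its underside.
- oilcan: Round can standing on the bench, 52 mm across, 110 mm high. Origin: centre of its underside. Bystander.
- jar: Glass jar with a dark lid standing on the bench, 60 mm across, 90 mm high. Origin: centre of its underside. Bystander.
- bitbox: Open yellow plastic drill-bit box, 90 by 140 mm, 30 mm high, with divisions. Origin: centre of its underside. Bystander.

How it is judged (in metres and radians):
On the way, in this order (a step that is already met when the one before it is completed fails the run):
1. the wooden offcut lies in the scrap tray, let go (x of offcut in the frame of tray between -0.056 and 0.056 m and y of offcut in the frame of tray between -0.076 and 0.076 m and z of offcut in the frame of tray below 0.035 m and linear speed of offcut below 0.02 m/s and contact force between offcut and the fingers below 0.1 N), for 0.2 s.
2. the bar lies flat in the lane, through under the bridge: tongue end at least 15 mm out on the stop's side, square end still at least 10 mm outside on the rest's side (x of bar_nose in the frame of jig between -0.012 and 0.012 m and z of bar_nose in the frame of jig below 0.03 m and angle between the x axis of bar and the y axis of jig, either way round below 0.1 rad and angle between bar's own z axis and vertical below 0.06 rad and ((y of stop in the frame of jig above 0.1 m and y of bar_nose in the frame of jig above 0.05 m and y of bar_tail in the frame of jig below -0.045 m) or (y of stop in the frame of jig below -0.1 m and y of bar_nose in the frame of jig below -0.05 m and y of bar_tail in the frame of jig above 0.045 m))), for 0.1 s.
At the end, for the whole second after the job is handed in: The bar lies flat in the lane, at rest and let go, its tongue end against the stop (gap under 3 mm), within about 0.1 rad of the lane's direction and within 12 mm of its middle line, so that its square end is under the bridge. The offcut lies at rest inside the scrap tray (x of offcut in the frame of tray between -0.056 and 0.056 m and y of offcut in the frame of tray between -0.076 and 0.076 m and z of offcut in the frame of tray below 0.035 m and x of bar_nose in the frame of jig between -0.012 and 0.012 m and z of bar_nose in the frame of jig below 0.03 m and angle between the x axis of bar and the y axis of jig, either way round below 0.1 rad and angle between bar's own z axis and vertical below 0.06 rad and y of bar_tail in the frame of jig between -0.032 and 0.032 m and horizontal distance between bar_nose and stop below 0.0185 m and linear speed of each of bar, offcut below 0.01 m/s); the robot touches nothing.
It fails at once if the oil can, jar or drill-bit box is moved more than 20 mm, or the can or jar is knocked over (distance of any of oilcan, bitbox, jar from where it was at the start of the episode above 0.02 m or angle between any of oilcan, jar's own z axis and vertical above 0.35 rad).
It also fails if it takes over 64 s, if anything falls off the work surface, if the arm or the gripper's body presses on something with over 40 N, if the wrist force passes 120 N, or if a joint passes its speed limit or range.

## Working session

There is one attempt and no reset: what is moved stays moved. The work goes in short steps, Python scripts to look and compute and a tool call to move; the robot and the scene stay as the last step left them, time stands still between calls to the robot, and variables do not carry over. Pictures are saved under pics/ and viewed, at most 10 in all, crops included, and the job is handed in when it is done.

Besides the shell and the picture viewer there is one more tool, called after "Emit:" as name(argument=value, ...) on one line, values as JSON. send_rows: Moves the arm, as the interface text tells. Its arguments: {"type":"object","properties":{"steps":{"type":"array","items":{"type":"object","properties":{"dp":{"type":"array","items":{"type":"number"}},"roll":{"type":"number"},"jaw":{"type":"number"}}}},"newtons":{"type":"number"}},"required":["steps"]}

```bash
ls; mkdir -p pics
python3 - <<'E'
from plant import r
import cv2,pickle
d={}
for n in ("scene","side"):
    c=r.capture(n); d[n]=c; cv2.imwrite(f"pics/{n}0.png",c["image"])
pickle.dump(d,open("cap0.pkl","wb"))
s=r.get_state(); print(s["time_s"],s["tcp_pos"],s["eef_rot"],s["gripper_width"])
E
```

```text
pics
0.1 [ 0.30052019 -0.603898    0.21219094] [ 1.79913013e+02 -6.27271372e-03 -1.53548203e+02] 0.08745431259706093
```

View pics/scene0.png

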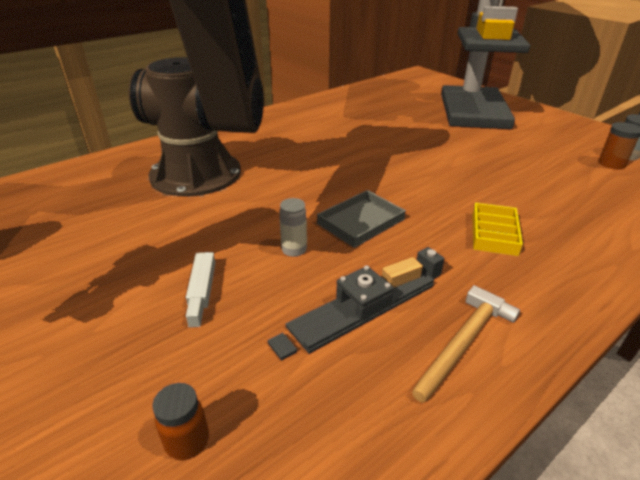

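View pics/side0.png

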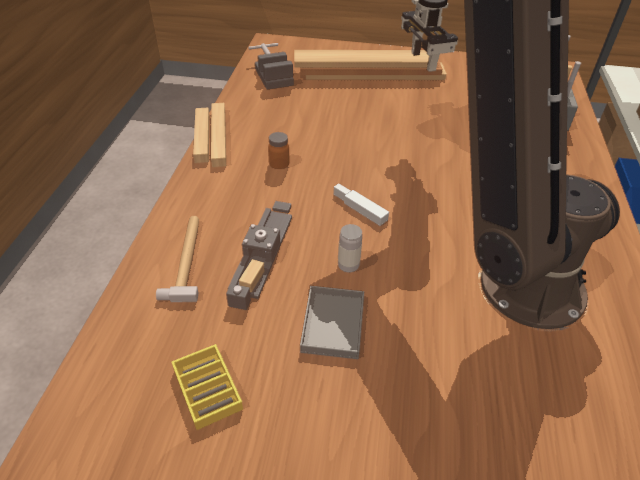

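The scene view shows the bar at about (202,288), the jig running from the rest (283,345) to the stop (430,262), the offcut at (403,272), the tray at (360,218) and the can at (293,228). In the side view the jig runs from (283,208) to (240,290) and the bar is at (360,205). I'll enlarge both.

Run:
```python
import cv2,pickle
d=pickle.load(open("cap0.pkl","rb"))
a=d["scene"]["image"][190:370,180:450]; b=d["side"]["image"][175:365,215:405]
f=lambda im,k:cv2.resize(im,None,fx=k,fy=k,interpolation=cv2.INTER_CUBIC)
cv2.imwrite("pics/a.png",f(a,2.9)); cv2.imwrite("pics/b.png",f(b,3.1))
```

```text
(no output)
```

View pics/a.png

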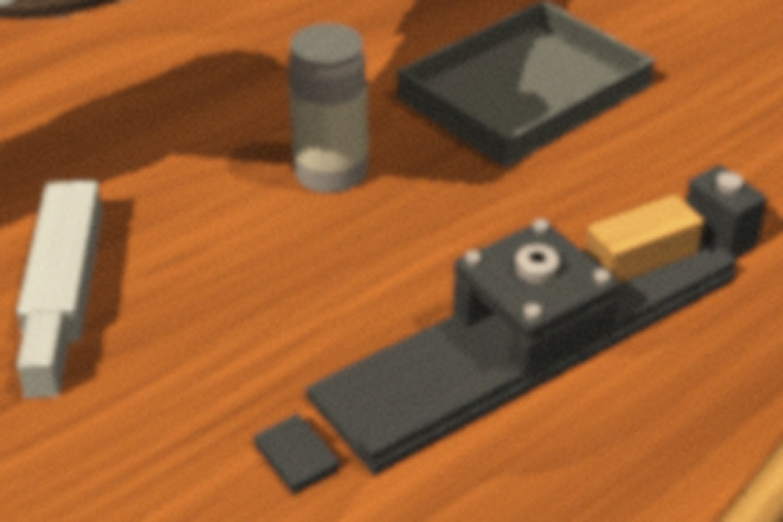

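View pics/b.png

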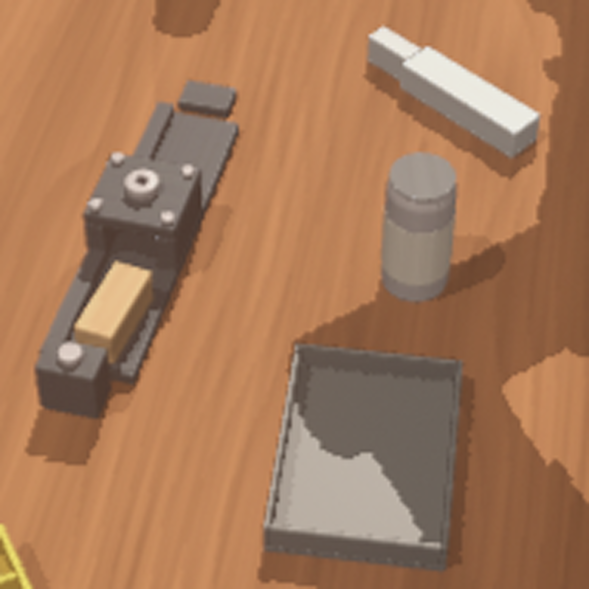

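Pixels read from the crops (crop a is ×2.9 from (180,190), crop b ×3.1 from (215,175)): corners of the bridge roof, offcut, bar, tray, stop and plate. Next I triangulate them, then fit poses.

```bash
cat > h.py <<'E'
import cv2,numpy as np
from scipy.optimize import least_squares
def proj(c,P): return cv2.projectPoints(np.float64(P).reshape(-1,1,3),c["rvec"],c["tvec"],c["K"],None)[0].reshape(-1,2)
def tri(c1,u1,c2,u2):
    M=[c["K"]@np.c_[cv2.Rodrigues(np.float64(c["rvec"]))[0],np.float64(c["tvec"]).ravel()] for c in(c1,c2)]
    X=cv2.triangulatePoints(M[0],M[1],np.float64(u1).T,np.float64(u2).T); return (X[:3]/X[3]).T
def fit(obs,x0):
    """obs: list of (cam, model Nx3, pix Nx2); pose x,y,z,yaw"""
    def W(p,m):
        c,s=np.cos(p[3]),np.sin(p[3]); m=np.float64(m); return np.c_[c*m[:,0]-s*m[:,1]+p[0],s*m[:,0]+c*m[:,1]+p[1],m[:,2]+p[2]]
    f=lambda p:np.concatenate([(proj(c,W(p,m))-u).ravel() for c,m,u in obs])
    s=least_squares(f,x0,x_scale=[.1,.1,.1,1]); return s.x,np.sqrt(np.mean(s.fun**2))
E
cat > m.py <<'E'
import pickle
from h import *
d=pickle.load(open("cap0.pkl","rb")); A,B=d["scene"],d["side"]
pa=lambda L:np.array(L)/2.9+[180,190]-.33; pb=lambda L:np.array(L)/3.1+[215,175]-.34
o={
"bridge":([(457,266),(530,326),(622,288),(540,221)],[(201,163),(115,153),(87,214),(178,228)]),
"offcut":([(587,228),(678,197),(703,224),(613,250)],[(153,275),(108,344),(75,331),(113,263)]),
"bar":([(47,182),(97,181),(70,313),(22,313),(20,367),(58,367)],[(538,116),(514,133),(404,65),(428,48),(381,29),(369,38)]),
"tray":([(398,78),(547,4),(655,65),(507,150)],[(462,362),(445,548),(268,535),(297,346)]),
"stop":([(690,190),(735,208),(765,193),(718,168)],[(108,360),(38,368)][:0]),
"can":([(327,43)],[(423,178)]),
"platerest":([(310,390)],[(237,125)]),
}
T={}
for k,(u,v) in o.items():
    if len(v)!=len(u): continue
    T[k]=tri(A,pa(u),B,pb(v)); print(k,(T[k]*1000).round(0).tolist())
def yaw(k,i,j): v=T[k][j]-T[k][i]; return np.arctan2(v[1],v[0])
def box(a,b,z): return [(-a,-b,z),(a,-b,z),(a,b,z),(-a,b,z)]
def go(k,m):
    best=None
    for y in np.arange(0,6.28,np.pi/4):
        p,e=fit([(A,m,pa(o[k][0])),(B,m,pb(o[k][1]))],[*T[k].mean(0)[:2],0,y])
        if best is None or e<best[1]-1e-3: best=(p,e)
    p,e=best; print(k,(p[:3]*1000).round(1),'yaw',np.degrees(p[3]).round(2)%360,'rms px',round(e,2)); return p
# bridge: order restnonfence, restfence, stopfence, stopnonfence. fence=+x; stop at +y (offcut side)
go("bridge",[(-.036,-.035,.055),(.036,-.035,.055),(.036,.035,.055),(-.036,.035,.055)])
go("offcut",[(-.015,-.035,.03),(-.015,.035,.03),(.015,.035,.03),(.015,-.035,.03)])
go("bar",[(-.085,-.017,.028),(-.085,.017,.028),(.04,.017,.028),(.04,-.017,.028),(.085,-.01,.028),(.085,.01,.028)])
go("bar",[(-.085,.017,.028),(-.085,-.017,.028),(.04,-.017,.028),(.04,.017,.028),(.085,.01,.028),(.085,-.01,.028)])
go("tray",[(-.06,-.08,.026),(-.06,.08,.026),(.06,.08,.026),(.06,-.08,.026)])
E
python3 m.py
```

```text
bridge [[600.0, -31.0, 55.0], [666.0, -31.0, 55.0], [672.0, 35.0, 51.0], [601.0, 38.0, 53.0]]
offcut [[612.0, 72.0, 36.0], [627.0, 142.0, 36.0], [654.0, 134.0, 35.0], [641.0, 67.0, 40.0]]
bar [[345.0, -168.0, 28.0], [364.0, -142.0, 28.0], [463.0, -215.0, 24.0], [446.0, -238.0, 26.0], [489.0, -258.0, 26.0], [498.0, -242.0, 26.0]]
tray [[381.0, 101.0, 20.0], [376.0, 261.0, 24.0], [490.0, 268.0, 19.0], [499.0, 106.0, 18.0]]
can [[425.0, 8.0, 108.0]]
platerest [[591.0, -131.0, 8.0]]
bridge [635.2   3.5  -1.7] yaw 357.17 rms px 1.13
offcut [633.2 103.8   6.7] yaw 347.81 rms px 0.65
bar [ 423.5 -202.9   -1.7] yaw 325.65999999999997 rms px 0.76
bar [ 422.7 -202.6   -2.5] yaw 325.65 rms px 9.27
tray [436.5 184.   -6. ] yaw 2.71 rms px 0.96
```

Emit:
send_rows(steps=[{"dp": [-46,37,-7],"roll": 0,"jaw": 100},{"dp": [-92,74,-14],"roll": 0,"jaw": 100},{"dp": [-138,111,-22],"roll": 0,"jaw": 100},{"dp": [-184,148,-29],"roll": 0,"jaw": 100},{"dp": [-230,185,-36],"roll": 0,"jaw": 100}])

```text
time_s: 0.72
tcp_pos: [0.4245, -0.3343, 0.2491]
eef_rot: [180.0, -0.0, -153.6]
contact_force: [1.9, -0.4, -0.3]
gripper_width: 0.0877
gripper_force: 0.0
```

Emit:
send_rows(steps=[{"dp": [-46,37,-7],"roll": -0.17,"jaw": 100},{"dp": [-92,74,-14],"roll": -0.34,"jaw": 100},{"dp": [-138,111,-22],"roll": -0.51,"jaw": 100},{"dp": [-184,148,-29],"roll": -0.68,"jaw": 100},{"dp": [-230,185,-36],"roll": -0.85,"jaw": 100}])

```text
time_s: 1.35
tcp_pos: [0.548, -0.0661, 0.2852]
eef_rot: [180.0, 0.0, -104.5]
contact_force: [1.1, -1.7, 0.3]
gripper_width: 0.0874
gripper_force: 0.0
```

```bash
cat > d.py <<'E'
import sys,numpy as np
from plant import r
def delta(x,y,z,yaw):
    s=r.get_state(); p=np.array(s["tcp_pos"]); Y=np.radians(s["eef_rot"][2])
    w=np.array([x,y,z])-p; c,n=np.cos(Y),np.sin(Y)
    dy=(yaw-np.degrees(Y)+180)%360-180
    print("t",round(s["time_s"],2),"tcp",(p*1000).round(1),"rot",np.round(s["eef_rot"],1),"w",round(s["gripper_width"]*1000,1),"F",np.round(s["contact_force"],1))
    print("-> dp",(np.array([c*w[0]+n*w[1],n*w[0]-c*w[1],-w[2]])*1000).round(1),"roll",round(-np.radians(dy),4))
if __name__=="__main__": delta(*map(float,sys.argv[1:5]))
E
python3 d.py .60 .05 .30 -93
```

```text
t 1.35 tcp [548.  -66.1 285.2] rot [ 180.     0.  -104.5] w 87.4 F [ 1.1 -1.7  0.3]
-> dp [-125.4  -21.3  -14.8] roll -0.2008
```

Emit:
send_rows(steps=[{"dp": [-60,-10,-7],"roll": -0.1,"jaw": 100},{"dp": [-120,-20,-15],"roll": -0.2,"jaw": 100},{"dp": [-125,-21,-15],"roll": -0.2,"jaw": 100},{"dp": [-125,-21,-15],"roll": -0.2,"jaw": 100}])

```text
time_s: 1.85
tcp_pos: [0.5997, 0.0477, 0.2993]
eef_rot: [179.9, -0.0, -93.4]
contact_force: [-0.3, -0.0, -0.6]
gripper_width: 0.0877
gripper_force: 0.0
```

```bash
python3 - <<'E'
from plant import r
import cv2,pickle
c=r.capture("wrist"); pickle.dump(c,open("w1.pkl","wb"))
cv2.imwrite("pics/w1.png",cv2.resize(c["image"],(800,600),interpolation=cv2.INTER_CUBIC))
import numpy as np
R=cv2.Rodrigues(np.float64(c["rvec"]))[0]; print(-R.T@np.float64(c["tvec"]).ravel(),R[2])
E
python3 d.py .633 .104 .15 -93
```

```text
[ 0.59619025 -0.03226348  0.46887395] [ 0.01514507  0.29132638 -0.95650383]
t 1.9 tcp [599.5  46.9 299.5] rot [179.9  -0.  -93.4] w 87.4 F [ 1.  -0.1 -0.5]
-> dp [-59.  -30.1 149.5] roll -0.0072
```

View pics/w1.png

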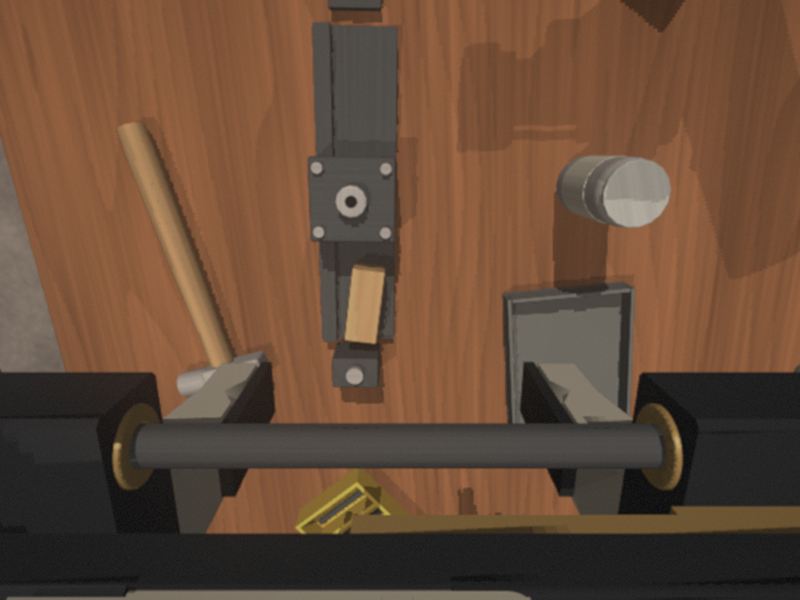

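The wrist view shows the roof corners (308,156)…(396,241), the offcut top (356,266)…(346,341), skewed about 7° in the lane, and the plate's rest end at (313..397,25). I'll fit again with all three views.

```bash
sed -i '/^go(/d' m.py
cat > m2.py <<'E'
from m import *
W=pickle.load(open("w1.pkl","rb")); pw=lambda L:np.array(L)/1.25-.1
J=[(-.036,-.035,.055),(.036,-.035,.055),(.036,.035,.055),(-.036,.035,.055),(-.036,-.14,.01),(.034,-.14,.018)]
a,b=o["bridge"]; a=a+[(310,390),(375,457)]; b=b+[(237,125),(160,103)]
w=[(395,157),(308,156),(310,242),(396,241),(397,27),(313,24)]
Jw=J+[(-.036,.14,.01)]; ww=w+[(395,341)]
X=[("AB",[(A,J,pa(a)),(B,J,pb(b))]),("W",[(W,Jw,pw(ww))]),]
X.append(("all",X[0][1]+X[1][1]))
O=[(-.015,-.035,.03),(-.015,.035,.03),(.015,.035,.03),(.015,-.035,.03)]
ow=[(385,268),(377,343),(346,341),(356,266)]
a,b=o["offcut"]
Y=[("offW",[(W,O,pw(ow))]),("offall",[(W,O,pw(ow)),(A,O,pa(a)),(B,O,pb(b))])]
for n,q in X+Y:
    p,e=fit(q,[.635,.0,0,-.05] if n[0]!="o" else [.633,.1,.01,-.15]); print(n,(p[:3]*1000).round(1),np.degrees(p[3]).round(2),round(e,2))
E
python3 m2.py|tail -5
```

```text
AB [634.9   4.4  -1.9] -3.36 1.04
W [634.6   3.6  -3.7] -3.96 0.81
all [634.7   3.9  -2.4] -3.81 1.02
offW [631.1  97.3  14.6] -10.51 1.23
offall [632.5 101.2   5.8] -11.09 1.3
```

```bash
python3 d.py .6325 .101 .037 -101
```

```text
t 1.9 tcp [599.5  46.9 299.5] rot [179.9  -0.  -93.4] w 87.4 F [ 1.  -0.1 -0.5]
-> dp [-56.  -29.7 262.5] roll 0.1325
```

Emit:
send_rows(steps=[{"dp": [-30,-16,40],"roll": 0.07,"jaw": 100},{"dp": [-56,-29.7,90],"roll": 0.1325,"jaw": 100},{"dp": [-56,-29.7,150],"roll": 0.1325,"jaw": 100},{"dp": [-56,-29.7,205],"roll": 0.1325,"jaw": 70},{"dp": [-56,-29.7,230],"roll": 0.1325,"jaw": 70}])

```text
time_s: 2.52
tcp_pos: [0.6306, 0.099, 0.0667]
eef_rot: [179.8, -0.1, -101.1]
contact_force: [0.7, -0.1, 0.3]
gripper_width: 0.0731
gripper_force: 0.0
```

Emit:
send_rows(newtons=15, steps=[{"dp": [0,0,20],"roll": 0,"jaw": 70},{"dp": [0,0,32],"roll": 0,"jaw": 70},{"dp": [0,0,32],"roll": 0,"jaw": 10},{"dp": [0,0,32],"roll": 0,"jaw": 10},{"dp": [0,0,32],"roll": 0,"jaw": 10}])

```text
time_s: 3.15
tcp_pos: [0.6335, 0.1017, 0.0392]
eef_rot: [-179.9, 0.1, -101.0]
contact_force: [-0.1, -0.3, 0.1]
gripper_width: 0.0366
gripper_force: 0.0
```

Emit:
send_rows(steps=[{"dp": [0,0,1],"roll": 0,"jaw": 10},{"dp": [0,0,1],"roll": 0,"jaw": 10},{"dp": [0,0,1],"roll": 0,"jaw": 10}])

```text
time_s: 3.52
tcp_pos: [0.6329, 0.1016, 0.0371]
eef_rot: [-180.0, 0.0, -101.0]
contact_force: [-0.1, 0.5, -0.3]
gripper_width: 0.0107
gripper_force: 0.0
```

Emit:
send_rows(steps=[{"dp": [0,0,-30],"roll": 0,"jaw": 10},{"dp": [0,0,-70],"roll": 0,"jaw": 10},{"dp": [0,0,-70],"roll": 0,"jaw": 10}])

```text
time_s: 3.9
tcp_pos: [0.6352, 0.1023, 0.1108]
eef_rot: [-179.7, 0.2, -100.9]
contact_force: [-0.1, 0.5, 0.2]
gripper_width: 0.0088
gripper_force: 0.0
```

```bash
python3 d.py .44 .184 .10 -93
```

```text
t 3.9 tcp [635.2 102.3 110.8] rot [-179.7    0.2 -100.9] w 8.8 F [-0.1  0.5  0.2]
-> dp [-43.2 207.1  10.8] roll -0.1385
```

The jaws closed on nothing, so I'll look.

Run:
```python
from plant import r
import cv2,pickle,numpy as np
d={n:r.capture(n) for n in("scene","side","wrist")}; pickle.dump(d,open("cap1.pkl","wb"))
f=lambda im,s:cv2.resize(im,s,interpolation=cv2.INTER_CUBIC)
a=f(d["scene"]["image"][230:310,320:460],(420,240)); b=f(d["side"]["image"][200:320,220:340],(360,360)); w=f(d["wrist"]["image"],(440,330))
M=np.zeros((580,800,3),np.uint8); M[:240,:420]=a; M[:360,440:800]=b; M[245:575,:440]=w
cv2.imwrite("pics/c1.png",M)
```

```text
(no output)
```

View pics/c1.png

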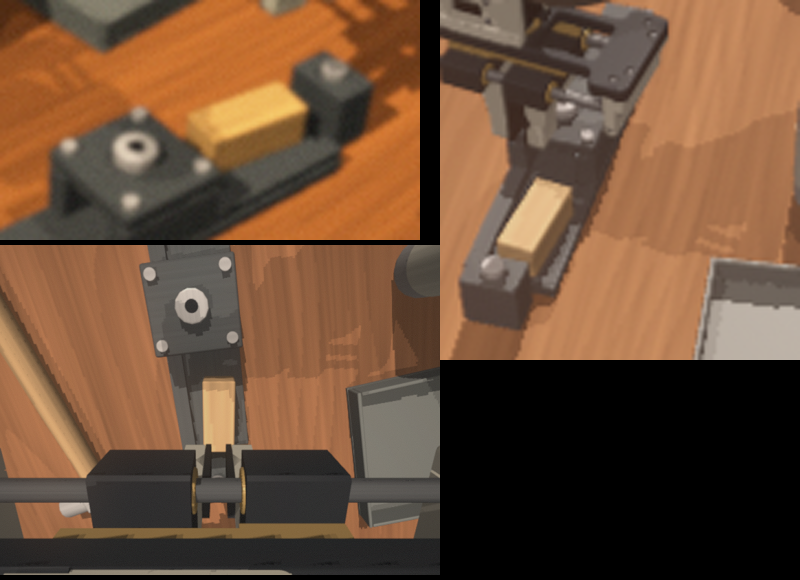

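```bash
cat >> h.py <<'E'
def ray(c,u,z):
    R=cv2.Rodrigues(np.float64(c["rvec"]))[0]; C=-R.T@np.float64(c["tvec"]).ravel()
    d=R.T@np.linalg.inv(c["K"])@np.array([u[0],u[1],1.]); return C+d*(z-C[2])/d[2]
E
python3 - <<'E'
import pickle
from h import *
d=pickle.load(open("cap1.pkl","rb")); w1=pickle.load(open("w1.pkl","rb"))
# tip & TCP in the crops
for n,(ox,oy,k,tx,ty) in {"scene":(320,230,3,0,0),"side":(220,200,3,440,0),"wrist":(0,0,.6875,0,245)}.items():
    p=proj(d[n],[(.6352,.1023,.097),(.6352,.1023,.111)]); print(n,((p-[ox,oy])*k+[tx,ty]).round(0).tolist())
for u in [(204,379),(236,378)]: print("cap1",(ray(d["wrist"],((u[0])/.6875,(u[1]-245)/.6875),.04)*1000).round(1))
for u in [(385,268),(377,343),(346,341),(356,266)]: print("w1",(ray(w1,np.array(u)/1.25,.04)*1000).round(1))
a=[(188,117),(274,82),(306,112),(213,141)]; b=[(573,192),(543,262),(497,244),(528,178)]
A=np.array(a)/3+[320,230]; B=(np.array(b)-[440,0])/3+[220,200]
print((tri(d["scene"],A,d["side"],B)*1000).round(0).tolist())
E
```

```text
scene [[259.0, 35.0], [262.0, 16.0]]
side [[526.0, 158.0], [524.0, 145.0]]
wrist [[217.0, 446.0], [217.0, 455.0]]
cap1 [639.1  62.   40. ]
cap1 [611.2  66.5  40. ]
w1 [611.7  65.1  40. ]
w1 [623.9 136.2  40. ]
w1 [652.6 132.4  40. ]
w1 [637.3  61.7  40. ]
[[611.0, 73.0, 35.0], [618.0, 143.0, 32.0], [654.0, 133.0, 35.0], [645.0, 66.0, 39.0]]
```

The offcut hasn't moved (centre about (631,99), top about z 0.04). In the scene crop the tips seem higher than the reported TCP implies (seen near (285,5), predicted (259,35)), so I'll check the fingertips closely.

Run:
```python
import cv2,pickle,numpy as np
from h import *
d=pickle.load(open("cap1.pkl","rb"))
f=lambda im,k:cv2.resize(im,None,fx=k,fy=k,interpolation=cv2.INTER_CUBIC)
for n in("scene","side"): print(n,proj(d[n],[(.6352,.1023,.097)]))
a=f(d["scene"]["image"][140:280,340:480],2.8); b=f(d["side"]["image"][160:300,210:350],2.8)
cv2.imwrite("pics/c2.png",np.hstack([a,b]))
```

```text
scene [[406.48760485 241.72702655]]
side [[248.54566092 252.81089473]]
```

View pics/c2.png

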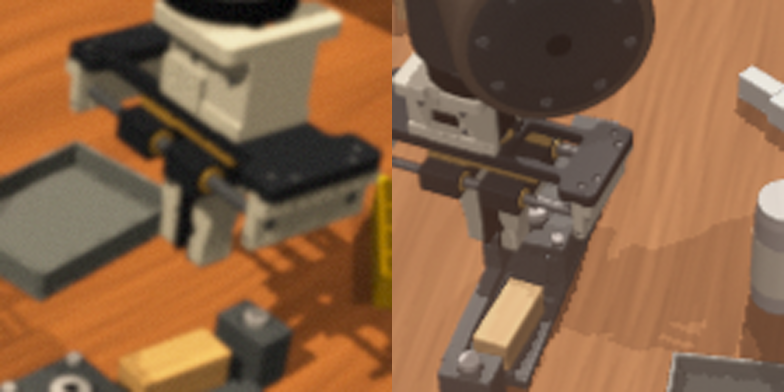

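```bash
python3 - <<'E'
import pickle
from h import *
d=pickle.load(open("cap1.pkl","rb"))
print(tri(d["scene"],[(409.6,231)],d["side"],[(245.7,247.9)]))
for z in (.1,.105,.11,.115,.12): print(z,proj(d["scene"],[(.6352,.1023,z)]),proj(d["side"],[(.6352,.1023,z)]))
E
python3 d.py .631 .099 .037 -101
```

```text
[[0.63697629 0.10765286 0.11785567]]
0.1 [[406.68504481 240.36068734]] [[248.44616414 251.83953339]]
0.105 [[407.01607133 238.06989216]] [[248.27953459 250.21277226]]
0.11 [[407.34957155 235.76197834]] [[248.11189518 248.57615212]]
0.115 [[407.68557329 233.43675328]] [[247.9432367  246.92958305]]
0.12 [[408.0241048  231.09402145]] [[247.77354983 245.27297407]]
t 4.05 tcp [632.5 101.5 106.6] rot [ 180.   -0. -101.] w 8.6 F [-0.5  0.  -0.8]
-> dp [ 2.7  1.  69.6] roll 0.0003
```

Measured tips are at about z 0.117 against 0.095 from the state's TCP, so the fingers sit roughly 20 mm higher than reported. That explains the miss. I'll descend stepwise, watching the force.

Emit:
send_rows(steps=[{"dp": [2.5,1,30],"roll": 0,"jaw": 65},{"dp": [2.5,1,30],"roll": 0,"jaw": 65},{"dp": [2.5,1,30],"roll": 0,"jaw": 65},{"dp": [2.5,1,55],"roll": 0,"jaw": 65},{"dp": [2.5,1,70],"roll": 0,"jaw": 65}])

```text
time_s: 4.68
tcp_pos: [0.6316, 0.0993, 0.0369]
eef_rot: [-180.0, 0.0, -101.0]
contact_force: [-0.7, -0.1, -0.2]
gripper_width: 0.0531
gripper_force: 0.0
```

Emit:
send_rows(steps=[{"dp": [0,0,3],"roll": 0,"jaw": 65},{"dp": [0,0,6],"roll": 0,"jaw": 65},{"dp": [0,0,6],"roll": 0,"jaw": 65}])

```text
time_s: 5.05
tcp_pos: [0.6318, 0.0994, 0.0315]
eef_rot: [-180.0, 0.0, -101.0]
contact_force: [0.5, 0.5, -0.8]
gripper_width: 0.0569
gripper_force: 0.0
```

Run:
```python
from plant import r
import cv2,pickle,numpy as np
from h import *
d={n:r.capture(n) for n in("scene","side")}; pickle.dump(d,open("cap2.pkl","wb"))
s=r.get_state(); p=np.array(s["tcp_pos"]);print(p,s["gripper_width"],s["contact_force"])
for n in d: print(n,proj(d[n],[p-[0,0,.014]]))
f=lambda im,k:cv2.resize(im,None,fx=k,fy=k,interpolation=cv2.INTER_CUBIC)
a=f(d["scene"]["image"][205:305,350:450],4); b=f(d["side"]["image"][200:300,210:310],4)
cv2.imwrite("pics/c3.png",np.hstack([a,b]))
```

```text
[0.63179127 0.09936971 0.03161853] 0.056725293477220856 [ 0.12450809 -0.54208825  0.11920183]
scene [[399.14167211 275.51252789]]
side [[252.84861855 276.54824282]]
```

View pics/c3.png

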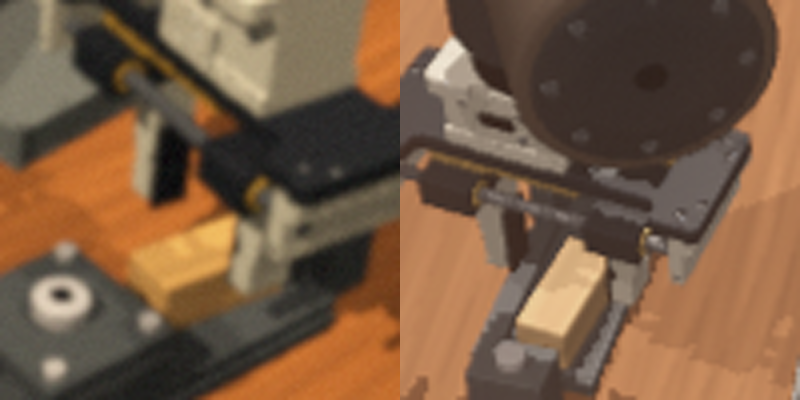

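Run:
```python
import pickle
from h import *
d=pickle.load(open("cap2.pkl","rb"))
print(tri(d["scene"],[(412.5,278),(390.7,255)],d["side"],[(234.5,265),(267,275.8)]).round(4))
```

```text
[[0.672  0.092  0.0414]
 [0.5958 0.1103 0.0392]]
```

The measured tips are at z ≈ 0.040 with the TCP at 0.0316, so the tips stand about 8.5 mm above the reported TCP (a bias of about 22 mm). xy agrees. I'll go 16 mm lower and close.

Emit:
send_rows(steps=[{"dp": [0,0,8],"roll": 0,"jaw": 65},{"dp": [0,0,15],"roll": 0,"jaw": 65},{"dp": [0,0,15],"roll": 0,"jaw": 20},{"dp": [0,0,15],"roll": 0,"jaw": 20},{"dp": [0,0,15],"roll": 0,"jaw": 20}])

```text
time_s: 5.78
tcp_pos: [0.6317, 0.0993, 0.0162]
eef_rot: [-180.0, 0.0, -101.0]
contact_force: [0.1, 0.1, -0.1]
gripper_width: 0.0324
gripper_force: 0.0
```

Emit:
send_rows(steps=[{"dp": [0,0,0],"roll": 0,"jaw": 20},{"dp": [0,0,0],"roll": 0,"jaw": 20}])

```text
time_s: 6.02
tcp_pos: [0.6317, 0.0993, 0.0163]
eef_rot: [-180.0, 0.0, -101.0]
contact_force: [-0.6, -0.8, 1.9]
gripper_width: 0.0298
gripper_force: 15.0
```

Gripped at 29.8 mm with 15 N. Lift and carry to the tray.

Emit:
send_rows(steps=[{"dp": [0,0,-40],"roll": 0,"jaw": 20},{"dp": [0,0,-80],"roll": 0,"jaw": 20},{"dp": [0,0,-80],"roll": 0,"jaw": 20}])

```text
time_s: 6.4
tcp_pos: [0.6337, 0.1, 0.0999]
eef_rot: [-179.7, 0.2, -100.9]
contact_force: [-0.4, -0.2, -0.5]
gripper_width: 0.0297
gripper_force: 15.0
```

```bash
python3 d.py .437 .184 .10 -89
```

```text
t 6.4 tcp [633.7 100.   99.9] rot [-179.7    0.2 -100.9] w 29.7 F [-0.4 -0.2 -0.5]
-> dp [-4.51e+01  2.09e+02 -1.00e-01] roll -0.2084
```

Emit:
send_rows(steps=[{"dp": [-11,52,0],"roll": -0.05,"jaw": 20},{"dp": [-23,104,0],"roll": -0.1,"jaw": 20},{"dp": [-34,156,0],"roll": -0.15,"jaw": 20},{"dp": [-46,207,0],"roll": -0.2,"jaw": 20},{"dp": [-46,207,30],"roll": -0.2,"jaw": 20}])

```text
time_s: 7.02
tcp_pos: [0.4355, 0.1856, 0.0674]
eef_rot: [-179.8, 0.2, -89.3]
contact_force: [1.6, 1.0, -0.8]
gripper_width: 0.0299
gripper_force: 15.0
```

Emit:
send_rows(steps=[{"dp": [0,0,30],"roll": 0,"jaw": 20},{"dp": [0,0,47],"roll": 0,"jaw": 20},{"dp": [0,0,51],"roll": 0,"jaw": 20},{"dp": [0,0,51],"roll": 0,"jaw": 20}])

```text
time_s: 7.52
tcp_pos: [0.437, 0.1837, 0.015]
eef_rot: [180.0, -0.0, -89.5]
contact_force: [0.4, 0.3, -0.3]
gripper_width: 0.03
gripper_force: 15.0
```

Emit:
send_rows(steps=[{"dp": [0,0,4],"roll": 0,"jaw": 20},{"dp": [0,0,4],"roll": 0,"jaw": 55},{"dp": [0,0,4],"roll": 0,"jaw": 55},{"dp": [0,0,4],"roll": 0,"jaw": 55}])

```text
time_s: 8.02
tcp_pos: [0.4372, 0.1839, 0.0113]
eef_rot: [-180.0, 0.0, -89.5]
contact_force: [0.9, -0.0, -0.9]
gripper_width: 0.0474
gripper_force: 0.0
```

Emit:
send_rows(steps=[{"dp": [0,0,-40],"roll": 0,"jaw": 55},{"dp": [0,0,-100],"roll": 0,"jaw": 55},{"dp": [0,0,-160],"roll": 0,"jaw": 55},{"dp": [0,0,-160],"roll": 0,"jaw": 55}])

```text
time_s: 8.52
tcp_pos: [0.4395, 0.1857, 0.1763]
eef_rot: [-179.6, 0.4, -89.5]
contact_force: [0.5, 0.3, -0.5]
gripper_width: 0.0479
gripper_force: 0.0
```

```bash
python3 d.py .40 -.16 .26 -214.3
```

```text
t 8.53 tcp [439.5 185.7 176.3] rot [-179.6    0.4  -89.5] w 47.9 F [ 0.5  0.3 -0.5]
-> dp [345.4  42.7 -83.7] roll 2.1787
```

Emit:
send_rows(steps=[{"dp": [40,5,0],"roll": 0.18,"jaw": 65},{"dp": [80,10,0],"roll": 0.36,"jaw": 65},{"dp": [120,15,0],"roll": 0.54,"jaw": 65},{"dp": [160,20,0],"roll": 0.72,"jaw": 65},{"dp": [200,25,0],"roll": 0.9,"jaw": 65}])

```text
time_s: 9.15
tcp_pos: [0.413, -0.0177, 0.1707]
eef_rot: [180.0, -0.0, -141.4]
contact_force: [1.0, -0.6, -0.8]
gripper_width: 0.057
gripper_force: 0.0
```

```bash
python3 d.py .393 -.182 .16 -214.3
```

```text
t 9.15 tcp [413.  -17.7 170.7] rot [ 180.    -0.  -141.4] w 57.0 F [ 1.  -0.6 -0.8]
-> dp [ 118.2 -116.    10.7] roll 1.2723
```

Emit:
send_rows(steps=[{"dp": [30,-29,0],"roll": 0.18,"jaw": 65},{"dp": [60,-58,0],"roll": 0.36,"jaw": 65},{"dp": [90,-87,0],"roll": 0.54,"jaw": 65},{"dp": [118,-116,0],"roll": 0.72,"jaw": 65},{"dp": [118,-116,0],"roll": 0.9,"jaw": 65}])

```text
time_s: 9.78
tcp_pos: [0.3938, -0.1828, 0.1703]
eef_rot: [-180.0, -0.1, 166.8]
contact_force: [-0.1, 0.8, -0.0]
gripper_width: 0.0567
gripper_force: 0.0
```

Emit:
send_rows(steps=[{"dp": [0,0,0],"roll": 0.18,"jaw": 65},{"dp": [0,0,0],"roll": 0.372,"jaw": 65},{"dp": [0,0,0],"roll": 0.372,"jaw": 65}])

```text
time_s: 10.15
tcp_pos: [0.3944, -0.1808, 0.1706]
eef_rot: [-180.0, -0.0, 146.1]
contact_force: [0.2, -0.6, -0.2]
gripper_width: 0.0572
gripper_force: 0.0
```

```bash
python3 - <<'E'
from plant import r
import cv2,pickle,numpy as np
d={n:r.capture(n) for n in("scene","side","wrist")}; pickle.dump(d,open("cap3.pkl","wb"))
f=lambda im,s:cv2.resize(im,s,interpolation=cv2.INTER_CUBIC)
a=f(d["side"]["image"][270:370,290:390],(300,300));w=f(d["wrist"]["image"][:400],(500,312))
M=np.zeros((312,800,3),np.uint8);M[:300,500:]=a;M[:312,:500]=w;cv2.imwrite("pics/c4.png",M)
E
python3 d.py .393 -.182 .0 -214.3
```

```text
t 10.3 tcp [ 394.6 -180.7  170.9] rot [-180.    -0.   146.3] w 57.2 F [ 0.4  0.3 -0.7]
-> dp [  0.7  -2.  170.9] roll 0.0098
```

View pics/c4.png

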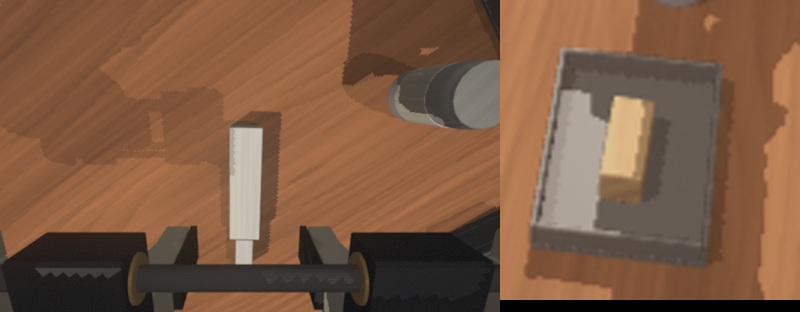

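The offcut lies in the tray. The bar's wide part runs from (229..262,127) to (230..262,239), square to the tool. Compute its pose from this view.

Run:
```python
import pickle
from h import *
d=pickle.load(open("cap3.pkl","rb")); k=500/640
T=[(229,127),(262,127),(262,239),(230,239)]
M=[(-.085,-.017,.028),(-.085,.017,.028),(.04,.017,.028),(.04,-.017,.028)]
for M_ in (M,[(x,-y,z) for x,y,z in M]):
    p,e=fit([(d["wrist"],M_,np.array(T)/k-.1)],[.423,-.203,0,-.6]); print((p[:3]*1000).round(1),np.degrees(p[3]),e)
for u in T: print((ray(d["wrist"],np.array(u)/k,.028)*1000).round(1))
```

```text
[ 423.8 -203.9   -4.5] -33.646944354926944 0.6576279077041054
[ 436.1 -212.6  -62. ] -33.58466506737063 27.96510424242423
[ 343.7 -170.3   28. ]
[ 362.  -142.8   28. ]
[ 465.3 -209.9   28. ]
[ 445.4 -239.6   28. ]
```

Emit:
send_rows(newtons=45, steps=[{"dp": [1,-2.8,50],"roll": 0,"jaw": 65},{"dp": [1,-2.8,100],"roll": 0,"jaw": 65},{"dp": [1,-2.8,140],"roll": 0,"jaw": 65},{"dp": [1,-2.8,160],"roll": 0,"jaw": 65},{"dp": [1,-2.8,167],"roll": 0,"jaw": 65}])

```text
time_s: 10.92
tcp_pos: [0.3916, -0.1825, 0.0029]
eef_rot: [-179.9, -0.1, 146.2]
contact_force: [0.3, -0.2, 0.2]
gripper_width: 0.0568
gripper_force: 0.0
```

Emit:
send_rows(steps=[{"dp": [0,0,0],"roll": 0,"jaw": 20},{"dp": [0,0,0],"roll": 0,"jaw": 20},{"dp": [0,0,0],"roll": 0,"jaw": 20},{"dp": [0,0,0],"roll": 0,"jaw": 20}])

```text
time_s: 11.42
tcp_pos: [0.393, -0.1826, 0.0049]
eef_rot: [180.0, 0.1, 146.1]
contact_force: [-1.7, 1.0, 6.9]
gripper_width: 0.0336
gripper_force: 44.9
```

Gripped at 33.6 mm with 45 N. Lift, and check the jar's place.

Emit:
send_rows(steps=[{"dp": [0,0,-40],"roll": 0,"jaw": 20},{"dp": [0,0,-90],"roll": 0,"jaw": 20},{"dp": [0,0,-136],"roll": 0,"jaw": 20},{"dp": [0,0,-136],"roll": 0,"jaw": 20}])

```text
time_s: 11.92
tcp_pos: [0.3945, -0.1826, 0.1434]
eef_rot: [179.8, 0.4, 146.1]
contact_force: [0.7, 0.1, -3.2]
gripper_width: 0.0337
gripper_force: 44.9
```

```bash
python3 d.py .623 -.174 .14 -93.7
python3 - <<'E'
import pickle
from h import *
d=pickle.load(open("cap0.pkl","rb")); print("jar top",tri(d["scene"],[(176,401)],d["side"],[(278,139)]))
E
```

```text
t 11.93 tcp [ 394.5 -182.6  143.4] rot [179.8   0.4 146.1] w 33.7 F [ 0.7  0.1 -3.2]
-> dp [-184.8  134.7    3.4] roll -2.0985
jar top [[ 0.6713676  -0.35120705  0.08430859]]
```

Emit:
send_rows(steps=[{"dp": [-30,22,0],"roll": -0.17,"jaw": 20},{"dp": [-60,44,0],"roll": -0.34,"jaw": 20},{"dp": [-90,66,0],"roll": -0.51,"jaw": 20},{"dp": [-120,88,0],"roll": -0.68,"jaw": 20},{"dp": [-150,110,0],"roll": -0.85,"jaw": 20}])

```text
time_s: 12.55
tcp_pos: [0.5782, -0.1748, 0.1379]
eef_rot: [179.9, -0.2, -165.0]
contact_force: [0.8, -0.3, -3.7]
gripper_width: 0.0334
gripper_force: 44.9
```

```bash
python3 d.py .623 -.174 .14 -93.7
```

```text
t 12.55 tcp [ 578.2 -174.8  137.9] rot [ 179.9   -0.2 -165. ] w 33.4 F [ 0.8 -0.3 -3.7]
-> dp [-43.5 -10.9  -2.1] roll -1.2436
```

Emit:
send_rows(steps=[{"dp": [-12,-3,0],"roll": -0.17,"jaw": 20},{"dp": [-24,-6,0],"roll": -0.34,"jaw": 20},{"dp": [-36,-9,0],"roll": -0.51,"jaw": 20},{"dp": [-43,-11,0],"roll": -0.68,"jaw": 20},{"dp": [-43,-11,0],"roll": -0.85,"jaw": 20}])

```text
time_s: 13.18
tcp_pos: [0.6218, -0.1745, 0.1375]
eef_rot: [179.8, -0.1, -116.2]
contact_force: [-0.1, -0.7, -2.7]
gripper_width: 0.0337
gripper_force: 44.9
```

Emit:
send_rows(steps=[{"dp": [0,0,0],"roll": -0.17,"jaw": 20},{"dp": [0,0,20],"roll": -0.34,"jaw": 20},{"dp": [0,0,60],"roll": -0.385,"jaw": 20},{"dp": [0,0,80],"roll": -0.385,"jaw": 20},{"dp": [0,0,80],"roll": -0.385,"jaw": 20}])

```text
time_s: 13.8
tcp_pos: [0.62, -0.1746, 0.0565]
eef_rot: [179.6, 0.0, -94.5]
contact_force: [-0.5, -0.5, -4.1]
gripper_width: 0.0333
gripper_force: 44.9
```

```bash
python3 - <<'E'
from plant import r
import cv2,pickle,numpy as np
d={n:r.capture(n) for n in("scene","side","wrist")}; pickle.dump(d,open("cap4.pkl","wb"))
f=lambda im,s:cv2.resize(im,s,interpolation=cv2.INTER_CUBIC)
a=f(d["scene"]["image"][230:370,240:400],(400,350));b=f(d["side"]["image"][170:310,220:340],(300,350));w=f(d["wrist"]["image"][:250],(640,250))
M=np.zeros((600,800,3),np.uint8);M[:350,:400]=a;M[:350,400:700]=b;M[350:,:640]=w;cv2.imwrite("pics/c5.png",M)
E
python3 d.py .623 -.174 .016 -93.7
```

```text
t 13.95 tcp [ 623.1 -174.9   60.5] rot [-180.    -0.   -94.5] w 33.4 F [ 1.2 -0.5 -3.2]
-> dp [-0.8  0.2 44.5] roll -0.0138
```

View pics/c5.png

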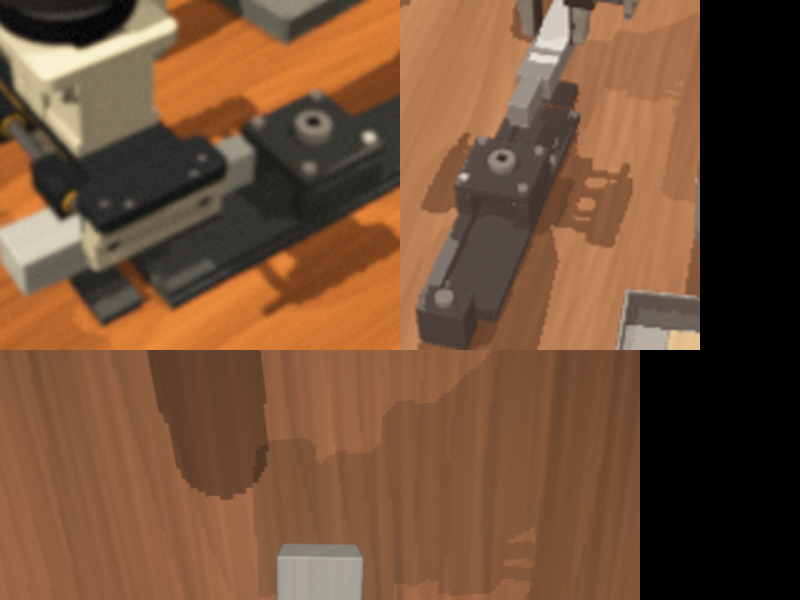

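This shows the bar held level behind the bridge: tail top edge at wrist (277..363,206), nose top corners at side-crop (512,92) and (533,97). Next, its lateral place relative to the jig.

Run:
```python
import pickle
from h import *
d=pickle.load(open("cap4.pkl","rb"))
def injig(P,o,yaw):
    y=np.radians(yaw); q=np.array(P)[:2]*1000-o; return (q@[np.cos(y),np.sin(y)]).round(1),(q@[-np.sin(y),np.cos(y)]).round(1)
l,rr=[ray(d["wrist"],u,.0845) for u in((277,206),(363,206))]
print("tail w",(l*1000).round(1),(rr*1000).round(1),injig((l+rr)/2,[634.6,3.6],-3.96),injig((l+rr)/2,[634.7,3.9],-3.8))
for n,U in {"side":[((512-400)/2.5+220,92/2.5+170),((533-400)/2.5+220,97/2.5+170)],"scene":[(240/2.5+240,137/2.5+230),(255/2.5+240,153/2.5+230)]}.items():
    P=[ray(d[n],u,.0845) for u in U]; print(n,(np.array(P)*1000).round(1).tolist(),injig(np.mean(P,0),[634.9,4.4],-3.36),injig(np.mean(P,0),[634.7,3.9],-3.8))
p=np.array([.6231,-.1749]);print("tcp",injig(p,[634.7,3.9],-3.8))
```

```text
tail w [ 634.6 -226.1   84.5] [ 602.5 -223.5   84.5] (np.float64(-0.3), np.float64(-229.0)) (np.float64(-1.0), np.float64(-229.3))
side [[640.3, -65.1, 84.5], [619.0, -61.8, 84.5]] (np.float64(-1.3), np.float64(-68.1)) (np.float64(-0.6), np.float64(-67.5))
scene [[632.7, -58.9, 84.5], [650.1, -61.3, 84.5]] (np.float64(10.3), np.float64(-64.0)) (np.float64(10.9), np.float64(-63.4))
tcp (np.float64(0.3), np.float64(-179.2))
```

Emit:
send_rows(steps=[{"dp": [-1,0,20],"roll": -0.014,"jaw": 20},{"dp": [-1,0,35],"roll": -0.014,"jaw": 20},{"dp": [-1,0,44],"roll": -0.014,"jaw": 20},{"dp": [-1,0,44],"roll": -0.014,"jaw": 20}])

```text
time_s: 14.45
tcp_pos: [0.6228, -0.1738, 0.0158]
eef_rot: [180.0, -0.0, -93.7]
contact_force: [-0.6, 0.0, -3.3]
gripper_width: 0.0334
gripper_force: 44.9
```

```bash
python3 d.py .6264 -.1306 .016 -93.7
```

```text
t 14.45 tcp [ 622.8 -173.8   15.8] rot [180.   -0.  -93.7] w 33.4 F [-0.6  0.  -3.3]
-> dp [-43.4  -0.9  -0.2] roll 0.0001
```

Emit:
send_rows(steps=[{"dp": [-12,-0.5,0],"roll": 0,"jaw": 20},{"dp": [-24,-0.5,0],"roll": 0,"jaw": 20},{"dp": [-36,-0.5,0],"roll": 0,"jaw": 20},{"dp": [-48,-0.5,0],"roll": 0,"jaw": 20},{"dp": [-60,-0.5,0],"roll": 0,"jaw": 20}])

```text
time_s: 15.08
tcp_pos: [0.6272, -0.1129, 0.0162]
eef_rot: [-180.0, 0.0, -93.7]
contact_force: [1.0, 0.0, -3.7]
gripper_width: 0.0336
gripper_force: 44.9
```

Emit:
send_rows(steps=[{"dp": [-8,0,0],"roll": 0,"jaw": 20},{"dp": [-16,0,0],"roll": 0,"jaw": 20},{"dp": [-20,0,0],"roll": 0,"jaw": 20}])

```text
time_s: 15.45
tcp_pos: [0.6285, -0.0935, 0.0161]
eef_rot: [-180.0, -0.0, -93.7]
contact_force: [0.6, 0.1, -3.6]
gripper_width: 0.0336
gripper_force: 44.9
```

```bash
python3 d.py .6312 -.050 .016 -93.7
```

```text
t 15.45 tcp [628.5 -93.5  16.1] rot [-180.    -0.   -93.7] w 33.6 F [ 0.6  0.1 -3.6]
-> dp [-43.6   0.1   0.1] roll 0.0003
```

No contact with the shoulder already inside the tunnel. Feed on.

Emit:
send_rows(steps=[{"dp": [-12,0,0],"roll": 0,"jaw": 20},{"dp": [-24,0,0],"roll": 0,"jaw": 20},{"dp": [-36,0,0],"roll": 0,"jaw": 20},{"dp": [-43,0,0],"roll": 0,"jaw": 20},{"dp": [-43,0,1],"roll": 0,"jaw": 20}])

```text
time_s: 16.08
tcp_pos: [0.6314, -0.0503, 0.0151]
eef_rot: [-180.0, 0.0, -93.6]
contact_force: [0.3, 1.0, -2.5]
gripper_width: 0.0333
gripper_force: 44.9
```

Emit:
send_rows(steps=[{"dp": [0,0,1],"roll": 0,"jaw": 20},{"dp": [0,0,2],"roll": 0,"jaw": 20},{"dp": [0,0,2],"roll": 0,"jaw": 20}])

```text
time_s: 16.45
tcp_pos: [0.6314, -0.0505, 0.0149]
eef_rot: [-179.9, 0.0, -93.7]
contact_force: [-5.9, 7.8, 12.9]
gripper_width: 0.0333
gripper_force: 44.9
```

The bar touches the floor. Let go and rise.

Emit:
send_rows(steps=[{"dp": [0,0,-1],"roll": 0,"jaw": 20},{"dp": [0,0,-1],"roll": 0,"jaw": 60},{"dp": [0,0,-1],"roll": 0,"jaw": 60},{"dp": [0,0,-1],"roll": 0,"jaw": 60},{"dp": [0,0,-30],"roll": 0,"jaw": 60}])

```text
time_s: 17.08
tcp_pos: [0.6293, -0.0516, 0.0409]
eef_rot: [179.7, -0.1, -93.7]
contact_force: [0.1, -0.6, 0.0]
gripper_width: 0.0528
gripper_force: 0.0
```

Emit:
send_rows(steps=[{"dp": [0,0,-50],"roll": 0,"jaw": 60},{"dp": [0,0,-70],"roll": 0,"jaw": 60},{"dp": [-50,0,-70],"roll": 0,"jaw": 60},{"dp": [-100,0,-70],"roll": 0,"jaw": 45},{"dp": [-104,0,-70],"roll": 0,"jaw": 45}])

```text
time_s: 17.7
tcp_pos: [0.6382, 0.0554, 0.113]
eef_rot: [-180.0, 0.0, -93.5]
contact_force: [-0.1, -0.6, -0.3]
gripper_width: 0.0412
gripper_force: 0.0
```

```bash
cat > look.py <<'E'
from plant import r
import pickle,sys
from h import *
# brightest, least saturated pixels = bar; back-project nose/outline to z=.038 in jig frame
d={n:r.capture(n) for n in("scene","side","wrist")}; pickle.dump(d,open(sys.argv[1],"wb"))
o=np.array([634.7,3.9]); y=np.radians(-3.7)
def jig(c,u,z): q=ray(c,u,z)[:2]*1000-o; return [round(float(q@[np.cos(y),np.sin(y)]),1),round(float(q@[-np.sin(y),np.cos(y)]),1)]
# rectified top view, 1 px = 1 mm, at bar-top height, per camera
for n in d:
    gx,gy=np.meshgrid(np.arange(-40,41),np.arange(-160,161)); R=np.array([[np.cos(y),-np.sin(y)],[np.sin(y),np.cos(y)]])
    q=(np.c_[gx.ravel(),gy.ravel()]@R.T+o)/1000
    uv=proj(d[n],np.c_[q,np.full(len(q),.038)]).astype(np.float32).reshape(*gx.shape,2)
    im=cv2.remap(d[n]["image"],uv[...,0],uv[...,1],cv2.INTER_LINEAR)
    hsv=cv2.cvtColor(im,cv2.COLOR_BGR2HSV); m=(hsv[...,2]>115)&(hsv[...,1]<50)
    print(n)
    for yy in range(-120,156,6):
        row=m[yy+160]; xs=np.where(row)[0]-40
        if len(xs)>5: print(yy,xs.min(),xs.max(),len(xs),end=" | ")
    print()
E
python3 look.py cap5.pkl; python3 d.py .6381 .0568 .014 -93.7
```

```text
scene
-114 1 33 33 | -108 -9 27 37 | -102 -13 21 35 | -96 -14 21 36 | -90 -14 21 36 | -84 -14 21 36 | -78 -14 21 36 | -72 -14 21 36 | -66 -14 21 36 | -60 -14 21 36 | -54 -13 21 35 | -48 -14 20 35 | -42 -16 20 37 | -36 -16 20 37 | -30 -15 16 32 | -12 7 17 7 | -6 8 13 6 | 6 -25 -6 9 | 12 -32 -7 25 | 18 -35 -10 10 | 24 -35 -12 10 | 30 -33 -13 15 | 42 8 15 7 | 48 -5 15 21 | 54 -7 16 24 | 60 -7 16 24 | 66 -6 13 20 | 
side
-102 -40 6 19 | -90 -40 4 30 | -84 -40 5 31 | -78 -40 5 30 | -72 -40 6 34 | -66 -40 3 34 | -60 -40 1 30 | -54 -40 -1 31 | -48 -40 39 41 | -42 -40 40 38 | -36 -40 40 31 | -30 -40 40 46 | -24 -40 39 49 | -18 -26 23 44 | -12 -27 17 37 | -6 -27 40 19 | 0 -26 38 26 | 6 -27 40 36 | 12 -26 40 35 | 36 -18 12 26 | 42 -20 11 26 | 48 -9 12 22 | 54 -9 13 23 | 60 -9 13 23 | 66 -9 12 22 | 72 -9 9 19 | 78 -11 7 19 | 84 -13 5 19 | 90 -14 24 15 | 96 15 25 11 | 102 -40 25 34 | 108 -40 25 37 | 114 -40 25 38 | 120 -40 25 59 | 126 -40 25 59 | 132 -40 25 59 | 138 -40 25 60 | 144 -40 12 53 | 150 -40 15 51 | 
wrist
-90 -16 17 34 | -84 -16 17 34 | -78 -16 17 34 | -72 -15 17 33 | -66 -15 17 33 | -60 -15 17 33 | -54 -15 17 33 | -48 -15 17 33 | -42 -15 17 33 | -36 -14 3 18 | -30 -33 34 15 | -24 -34 34 17 | -12 -2 3 6 | -6 -10 12 23 | 0 -13 14 18 | 6 -12 13 18 | 12 -9 10 20 | 30 -34 36 20 | 42 -6 12 19 | 48 -6 12 19 | 54 -6 12 19 | 60 -6 12 19 | 
t 17.85 tcp [637.7  52.6 112.8] rot [180.   -0.  -93.7] w 39.6 F [ 0.  -0.7  0.6]
-> dp [-4.2 -0.1 98.8] roll 0.0005
```

Wrist view: tongue visible at jig y 42 to about 65, x ≈ +3, wide part at x ≈ +1, tail near -104. Step 2's conditions look met. Take the tongue at jig (2.5, 52).

Emit:
send_rows(newtons=30, steps=[{"dp": [-3.2,-2.6,40],"roll": 0,"jaw": 50},{"dp": [-3.2,-2.6,75],"roll": 0,"jaw": 50},{"dp": [-3.2,-2.6,92],"roll": 0,"jaw": 50},{"dp": [-3.2,-2.6,98.5],"roll": 0,"jaw": 50},{"dp": [-3.2,-2.6,98.5],"roll": 0,"jaw": 10}])

```text
time_s: 18.48
tcp_pos: [0.6411, 0.0554, 0.0151]
eef_rot: [-180.0, 0.0, -93.7]
contact_force: [0.1, 0.5, 0.5]
gripper_width: 0.0383
gripper_force: 0.0
```

Emit:
send_rows(steps=[{"dp": [0,0,0],"roll": 0,"jaw": 10},{"dp": [0,0,0],"roll": 0,"jaw": 10},{"dp": [0,0,0],"roll": 0,"jaw": 10},{"dp": [0,0,0],"roll": 0,"jaw": 10}])

```text
time_s: 18.98
tcp_pos: [0.641, 0.0559, 0.0156]
eef_rot: [-179.9, 0.0, -93.7]
contact_force: [-2.1, -0.0, 6.0]
gripper_width: 0.0198
gripper_force: 30.0
```

Gripped at 19.8 mm. Draw it on.

Emit:
send_rows(steps=[{"dp": [-14,0,0],"roll": 0,"jaw": 10},{"dp": [-28,0,0],"roll": 0,"jaw": 10},{"dp": [-42,0.5,0],"roll": 0,"jaw": 10},{"dp": [-56,1,0],"roll": 0,"jaw": 10},{"dp": [-70,1,0],"roll": 0,"jaw": 10}])

```text
time_s: 19.6
tcp_pos: [0.6444, 0.1246, 0.0156]
eef_rot: [-180.0, -0.1, -93.7]
contact_force: [-0.9, -7.2, 5.3]
gripper_width: 0.0196
gripper_force: 29.9
```

Emit:
send_rows(steps=[{"dp": [-2,0,0],"roll": 0,"jaw": 10},{"dp": [-4,0,0],"roll": 0,"jaw": 10},{"dp": [-6,0,0],"roll": 0,"jaw": 10},{"dp": [-8,0,0],"roll": 0,"jaw": 10}])

```text
time_s: 20.1
tcp_pos: [0.6449, 0.1322, 0.0157]
eef_rot: [-180.0, -0.1, -93.7]
contact_force: [-0.5, -7.8, 7.1]
gripper_width: 0.0194
gripper_force: 29.9
```

Only friction so far (about -7 N). Creep on until the stop shows.

Emit:
send_rows(steps=[{"dp": [-2,0,0],"roll": 0,"jaw": 10},{"dp": [-4,0,0],"roll": 0,"jaw": 10},{"dp": [-5,0,0],"roll": 0,"jaw": 10}])

```text
time_s: 20.48
tcp_pos: [0.6452, 0.1362, 0.0156]
eef_rot: [180.0, -0.2, -93.7]
contact_force: [0.7, -13.4, 7.0]
gripper_width: 0.0197
gripper_force: 29.9
```

Emit:
send_rows(steps=[{"dp": [-1,0,0],"roll": 0,"jaw": 10},{"dp": [-2,0,0],"roll": 0,"jaw": 10},{"dp": [-3,0,0],"roll": 0,"jaw": 10}])

```text
time_s: 20.85
tcp_pos: [0.6451, 0.1363, 0.0156]
eef_rot: [179.9, -0.4, -93.7]
contact_force: [4.6, -25.7, 6.3]
gripper_width: 0.0197
gripper_force: 29.9
```

The TCP has halted with -26 N: contact. Ease the push slightly, let go, rise and check.

Emit:
send_rows(steps=[{"dp": [2,0,0],"roll": 0,"jaw": 10},{"dp": [2,0,0],"roll": 0,"jaw": 45},{"dp": [2,0,0],"roll": 0,"jaw": 45},{"dp": [2,0,0],"roll": 0,"jaw": 45},{"dp": [2,0,-20],"roll": 0,"jaw": 45}])

```text
time_s: 21.48
tcp_pos: [0.6443, 0.1399, 0.0332]
eef_rot: [179.9, -0.1, -93.7]
contact_force: [1.3, 1.2, 0.1]
gripper_width: 0.039
gripper_force: 0.0
```

Emit:
send_rows(steps=[{"dp": [0,0,-50],"roll": 0,"jaw": 45},{"dp": [0,0,-110],"roll": 0,"jaw": 45},{"dp": [0,0,-160],"roll": 0,"jaw": 45},{"dp": [-50,0,-200],"roll": 0,"jaw": 45},{"dp": [-50,0,-200],"roll": 0,"jaw": 45}])

```text
time_s: 22.1
tcp_pos: [0.6503, 0.1934, 0.2388]
eef_rot: [-179.6, 0.2, -93.5]
contact_force: [-0.1, -0.5, -0.7]
gripper_width: 0.0395
gripper_force: 0.0
```

```bash
python3 look.py cap6.pkl
python3 - <<'E'
import pickle
from h import *
d=pickle.load(open("cap6.pkl","rb")); o=np.array([634.7,3.9]); y=np.radians(-3.7)
R=np.array([[np.cos(y),-np.sin(y)],[np.sin(y),np.cos(y)]])
# brightness profile along the lane in wrist & scene view at bar-top height, x=2
for n in("wrist","scene","side"):
    g=np.arange(110,176,3); q=(np.c_[np.full(len(g),2),g]@R.T+o)/1000
    uv=proj(d[n],np.c_[q,np.full(len(g),.038)]).astype(np.float32)
    im=cv2.remap(d[n]["image"],uv[None,:,0],uv[None,:,1],cv2.INTER_LINEAR)[0]
    print(n,[(int(a),int(b.mean())) for a,b in zip(g,im)])
E
```

```text
scene
-36 1 22 22 | -30 6 11 6 | -12 -40 17 8 | -6 7 14 7 | 6 -25 -7 7 | 12 -32 -10 23 | 18 -36 -10 17 | 24 -36 -8 17 | 30 -34 -14 20 | 42 -40 18 11 | 48 -11 18 30 | 54 -12 21 34 | 60 -13 21 35 | 66 -13 21 35 | 72 -12 22 35 | 78 -12 22 35 | 84 -11 22 34 | 90 -11 22 34 | 96 -11 21 33 | 102 -8 19 28 | 108 -7 15 23 | 114 -4 15 20 | 120 -4 15 20 | 126 -3 15 19 | 132 -4 15 20 | 138 -7 15 23 | 144 -8 13 22 | 
side
-114 13 21 9 | -108 14 21 8 | -102 -40 21 56 | -96 -40 21 55 | -90 -40 21 55 | -84 -40 21 55 | -78 -40 21 55 | -72 -40 21 55 | -66 -40 21 56 | -60 -40 21 56 | -54 -40 24 59 | -48 -40 40 77 | -42 -40 40 76 | -36 -40 40 63 | -30 -40 40 73 | -24 -40 40 67 | -18 -28 40 66 | -12 -28 40 62 | -6 -28 40 50 | 0 -28 40 46 | 6 -28 40 64 | 12 -28 40 69 | 18 -27 39 39 | 36 -17 17 35 | 42 -17 17 35 | 48 -17 17 35 | 54 -18 18 37 | 60 -18 19 38 | 66 -17 19 37 | 72 -17 19 37 | 78 -18 19 38 | 84 -18 24 40 | 90 -18 24 43 | 96 -17 25 43 | 102 -40 25 51 | 108 -40 25 55 | 114 -40 25 57 | 120 -40 25 56 | 126 -40 25 48 | 132 -40 25 48 | 138 -40 25 47 | 144 -40 25 56 | 150 -40 25 57 | 
wrist
18 -33 34 18
[... 400 characters left out ...]
 184), (134, 183), (137, 184), (140, 183), (143, 182), (146, 74), (149, 88), (152, 81), (155, 161), (158, 166), (161, 163), (164, 167), (167, 170), (170, 146), (173, 65)]
scene [(110, 209), (113, 209), (116, 209), (119, 209), (122, 206), (125, 209), (128, 208), (131, 208), (134, 208), (137, 207), (140, 207), (143, 195), (146, 150), (149, 88), (152, 65), (155, 72), (158, 82), (161, 91), (164, 95), (167, 102), (170, 99), (173, 91)]
side [(110, 221), (113, 221), (116, 221), (119, 221), (122, 222), (125, 222), (128, 222), (131, 222), (134, 222), (137, 222), (140, 216), (143, 189), (146, 187), (149, 204), (152, 204), (155, 199), (158, 175), (161, 133), (164, 103), (167, 86), (170, 87), (173, 77)]
```

The nose is at jig y ≈ 145, flat and straight. To be sure the bar itself, not a finger, met the stop, I'll take it on the wide part well clear of the stop and pull again.

```bash
python3 d.py .6410 .0787 .016 -93.7
```

```text
t 22.25 tcp [647.8 189.9 233.7] rot [179.9  -0.  -93.7] w 39.4 F [-0.7 -0.  -2. ]
-> dp [111.4  -0.3 217.7] roll 0.0008
```

Emit:
send_rows(newtons=40, steps=[{"dp": [40,0,30],"roll": 0,"jaw": 65},{"dp": [85,0,60],"roll": 0,"jaw": 65},{"dp": [111.4,-0.3,110],"roll": 0,"jaw": 65},{"dp": [111.4,-0.3,160],"roll": 0,"jaw": 65},{"dp": [111.4,-0.3,195],"roll": 0,"jaw": 65}])

```text
time_s: 22.88
tcp_pos: [0.6393, 0.0762, 0.036]
eef_rot: [179.8, -0.1, -93.8]
contact_force: [-0.1, -0.6, -0.0]
gripper_width: 0.057
gripper_force: 0.0
```

Emit:
send_rows(steps=[{"dp": [0,0,15],"roll": 0,"jaw": 65},{"dp": [0,0,22.5],"roll": 0,"jaw": 65},{"dp": [0,0,22.5],"roll": 0,"jaw": 30},{"dp": [0,0,22.5],"roll": 0,"jaw": 30},{"dp": [0,0,22.5],"roll": 0,"jaw": 30}])

```text
time_s: 23.5
tcp_pos: [0.6416, 0.0786, 0.0182]
eef_rot: [-179.9, 0.0, -93.7]
contact_force: [-1.2, 0.5, 4.3]
gripper_width: 0.0333
gripper_force: 40.0
```

Emit:
send_rows(steps=[{"dp": [0,0,0],"roll": 0,"jaw": 30},{"dp": [0,0,0],"roll": 0,"jaw": 30},{"dp": [-1,0,0],"roll": 0,"jaw": 30},{"dp": [-2,0,0],"roll": 0,"jaw": 30}])

```text
time_s: 24.0
tcp_pos: [0.6416, 0.0788, 0.0182]
eef_rot: [-180.0, -0.1, -93.7]
contact_force: [-0.9, -10.6, 6.7]
gripper_width: 0.0334
gripper_force: 40.0
```

Emit:
send_rows(steps=[{"dp": [-1,0,0],"roll": 0,"jaw": 30},{"dp": [-2,0,0],"roll": 0,"jaw": 30},{"dp": [-2,0,0],"roll": 0,"jaw": 30}])

```text
time_s: 24.38
tcp_pos: [0.6415, 0.0789, 0.0182]
eef_rot: [180.0, -0.2, -93.7]
contact_force: [-0.2, -14.9, 6.3]
gripper_width: 0.033
gripper_force: 40.0
```

Emit:
send_rows(steps=[{"dp": [-2,0,0],"roll": 0,"jaw": 30},{"dp": [-4,0,0],"roll": 0,"jaw": 30},{"dp": [-4,0,0],"roll": 0,"jaw": 30}])

```text
time_s: 24.75
tcp_pos: [0.6413, 0.0791, 0.0182]
eef_rot: [179.9, -0.5, -93.8]
contact_force: [2.6, -31.6, 7.2]
gripper_width: 0.0328
gripper_force: 40.0
```

Emit:
send_rows(steps=[{"dp": [4,0,0],"roll": 0,"jaw": 30},{"dp": [4,0,0],"roll": 0,"jaw": 65},{"dp": [4,0,0],"roll": 0,"jaw": 65},{"dp": [4,0,0],"roll": 0,"jaw": 65},{"dp": [4,0,-20],"roll": 0,"jaw": 65}])

```text
time_s: 25.38
tcp_pos: [0.6404, 0.0825, 0.0356]
eef_rot: [179.8, -0.1, -93.7]
contact_force: [-0.6, -1.4, 0.7]
gripper_width: 0.0563
gripper_force: 0.0
```

Emit:
send_rows(steps=[{"dp": [0,0,-50],"roll": 0,"jaw": 65},{"dp": [0,0,-110],"roll": 0,"jaw": 65},{"dp": [0,0,-160],"roll": 0,"jaw": 65},{"dp": [0,0,-160],"roll": 0,"jaw": 65}])

```text
time_s: 25.88
tcp_pos: [0.6442, 0.0836, 0.2024]
eef_rot: [-179.5, 0.2, -93.6]
contact_force: [-0.7, 1.1, -0.9]
gripper_width: 0.0569
gripper_force: 0.0
```

```bash
python3 look.py cap7.pkl | tail -1
python3 - <<'E'
import pickle
from h import *
# full-resolution profile along the lane at bar-top height, on and beside the tongue
o=np.array([634.7,3.9]); y=np.radians(-3.7); R=np.array([[np.cos(y),-np.sin(y)],[np.sin(y),np.cos(y)]])
for f in("cap6.pkl","cap7.pkl"):
  c=pickle.load(open(f,"rb"))["scene"]
  for x in(2,):
    g=np.arange(136,160,1.); q=(np.c_[np.full(len(g),x),g]@R.T+o)/1000
    uv=proj(c,np.c_[q,np.full(len(g),.038)]).astype(np.float32)
    print(f,x,[int(b.mean()) for b in cv2.remap(c["image"],uv[None,:,0],uv[None,:,1],cv2.INTER_LINEAR)[0]])
E
```

```text
-30 -34 34 19 | -24 -32 31 8 | -12 -7 8 16 | -6 -12 13 23 | 0 -12 13 15 | 6 -10 11 22 | 24 -32 34 16 | 30 -32 33 14 | 36 8 16 9 | 42 -14 17 32 | 48 -13 18 32 | 54 -14 18 33 | 60 -14 18 33 | 66 -14 19 34 | 72 -14 19 34 | 78 -14 19 34 | 84 -14 19 34 | 90 -14 19 34 | 96 -14 19 34 | 102 -7 12 20 | 108 -7 12 20 | 114 -6 12 19 | 120 -6 13 20 | 126 -6 13 20 | 132 -6 13 20 | 138 -6 13 20 | 144 -5 7 13 | 
cap6.pkl 2 [208, 207, 207, 207, 207, 206, 204, 195, 184, 169, 150, 127, 105, 88, 76, 68, 65, 65, 69, 72, 76, 79, 82, 85]
cap7.pkl 2 [213, 213, 213, 213, 212, 210, 208, 200, 187, 172, 153, 132, 111, 92, 78, 70, 69, 70, 73, 75, 78, 81, 85, 87]
```

The bar did not yield to 32 N, so it is butted against the stop. It lies flat at x ≈ +2–3 mm, has been let go, and the arm is clear. Hand in.

```bash
python3 -c "
from plant import r
print(r.close_job())"
```

```text
the job is handed in; nothing more can be done
None
```

The job is handed in, with no verdict returned: the offcut is in the tray, and the bar lies flat in the lane, let go, its tongue butted against the stop (it did not yield to a 32 N pull).

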